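Nut into the drying dish with the tongs

ROBOT

A 6-joint arm with a two-finger parallel gripper is mounted at the origin on a cart in front of the work surface, level with it; the furniture and walls round the work are solid. World frame = base frame: x ahead of the robot, y to its left, z up, the work surface at z = 0. Lengths are in mm, angles in degrees, forces in N, time in s.
With the tool pointing down it reaches from about 300 to 850 mm from the base axis. Payload 4.2 kg.
Tool frame: the origin (TCP) lies between the finger pads; the fingertips stand ahead of it and the grasp point (between the pads) lies 3 mm ahead of it (nose_length is the z of the fingertips in the tool frame, in mm); z points along the fingers, y is the line along which they close (so a half turn about z gives the same grasp; the last joint's range is limited). The gripper opens to 91 mm and grips with 3 to 60 N. Pads are 32 mm wide; open, the fingers measure 118 mm over their backs; the gripper's body (76 mm by 178 mm) begins 60 mm behind the grasp point.
Start: joints at [73.396, 18.312, 89.639, -0, 72.044, -1.146], TCP at [153.261, 554.213, 235.976] pointing down, gripper open.
Joint ranges: [-177.97, 177.97], [-48.28, 115.42], [12.27, 149.76], [-77.06, 257.06], [2.81, 150.46], [-146.56, 146.56]. Speed limits (degrees/s): [147.25, 147.25, 180, 180, 180, 180].

INTERFACE

Orientations are given as [roll, pitch, yaw] about the fixed x, y, z axes, in that order (R = Rz(yaw) Ry(pitch) Rx(roll)).
In Python, from workcell import state, grab_frame, camera_params, job_done, nose_length gives the robot as it stands.
- The arm moves only by the tool step_arm, never from a script. Its argument "plan" is a list that holds one entry, the list of rows, each a list of 5 numbers: the shift along the tool's x, y, z in cm, then the turn about the tool's z in rad, then the opening, from 0 (shut) to 1 (fully open). In form: [[[x, y, z, turn, gripper], ...]]. A call has 1 to 20 rows; each row is the pose to reach, as a shift and turn from the pose commanded when the call began, along the tool's axes at that moment; what a row does not reach only later rows make up. A row lasts 1/8 s, in which the tool goes at most 62.5 mm and 10.7 degrees, less where a joint would pass 70% of its speed; a pose out of reach is approached as far as the arm can. A call with a gripper value outside its range is refused whole. The fingers move at their own pace and stop on an object; "newtons" is the grip in N (left out, the last holds). Time passes only in rows, so rows that repeat a pose let the fingers close. It gives the time, the measured TCP pose, the force, the opening and the grip force at its end, in the units of the state.
- state(): the state, without advancing time (a new reading comes with each control period).
- grab_frame(name): name is "scene" or "top" or "wrist"; returns the picture (480x640x3 uint8, blue, green, red); there is no depth.
- camera_params(name): a dict with "camera_matrix" (3x3 intrinsics, pixels), "k1" (the pictures are not rectified: a ray, as slopes to the right and down, at radius r is drawn at 1 + k1 r^2 times it, then the intrinsics apply), "R" (3x3) and "t" (3): a world point X has camera coordinates R X + t; the wrist camera has in their place "mount" (4x4, takes a point from camera to tool coordinates, whose origin is the TCP and whose axes are the flange's). Camera axes: x right, y down, z forward; pixel columns grow to the right and rows downward; lengths in mm; the calibration is good to about 2 mm. A picture is of the moment at which its call begins: read the wrist's pose just before it. camera_params takes no time and is no camera call.
- job_done(): hands the job in; it is judged then, once.
The state is a dict: "time_s": time; "qpos": joint angles; "qvel": joint speeds; "effort": joint torques, N m; "ee_pos": TCP position; "ee_rot": TCP orientation; "force": force on the tool from outside, world axes, zero at the start; "torque": the same for the moment, N m; "gripper_width": finger opening in mm; "gripper_force": force on a finger pad.
Only numpy, scipy, OpenCV 4.12 (cv2) and the standard library are available. Lean on these libraries where they do the work, as an engineer would, in place of code of your own. Each camera call takes 0.05 s, during which the arm holds its last target. There are 200 camera calls.

TASK

Take the spring tongs out of their holder and, with them, pick the clean hexagon nut out of the shallow tray and set it down in the round dish; never touch the nut with the gripper's fingers. Then stand the tongs upright back in their holder, feet on the bottom, and let go.

Things in the scene. Friction and masses are not known exactly. Their poses are not given: they have to be found in the camera images.
- nut: Plain steel hexagon nut, 24 mm across flats, 27 mm across corners, 12 mm high, 30 g. Lies flat in a shallow aluminium tray (120 x 250 mm, floor 3 mm and rim 15 mm above the bench) beside a bolt and a small white plastic cap; rim and parts leave it 20 mm free all round, and are at most 35 mm high. Origin: centre of its underside; z up; flats face its x axis and every 60 degrees from it.
- tongs: Spring tongs, 200 g, 112 mm high, standing in the holder. Two flat steel arms side by side along y, joined at the top by a grey bridge, end in rubber jaws 20 mm wide (x), 5 mm thick. The arms slide in together along y, parallel and symmetric: jaw gap 44 mm relaxed, 10 mm shut. Origin: midway between the feet (jaw bottoms), at foot height; z up to the bridge.
- tongs_grip (a point): Where to hold the tongs from above, fingers closing along their y: midway between the two black flat grip pads outside the arms, 90 mm above the feet. Pads 26 mm wide, 40 mm high; 62 mm over both when relaxed, always jaw gap + 18 mm (42 mm on the nut). A spring opens them with 5 to 7.5 N, so at 48 to 58 mm the tongs stay held with jaws open. Fingertips: at most 30 mm below this point.
- holder: Grey upright holder fixed to the bench, foot 62 x 100 mm. Pocket centred on the origin, 28 mm (x) by 62 mm (y), floor 5 mm and wall top 45 mm above the bench, then a flared mouth (42 x 76 mm) up to 58 mm. The tongs stand in it, their y along its y (either way round), feet on the pocket floor, 4 mm play each way. Origin: centre of its underside, on the bench; z up.
- dish: Shallow round steel dish, open, fixed to the bench: 112 mm across the rim, 22 mm high, 82 mm across inside at its floor, which lies 4 mm above the bench. Origin: centre of its underside, on the bench; z up.
Not all that is in view belongs to the job. What is shaped like the tongs but pink or red is not meant.

How it is judged (in metres and radians):
On the way, in this order (a step that is already met when the one before it is completed fails the run):
1. the nut is lifted off the tray between the jaws of the tongs (height (world z) of nut above 0.035 m and contact force between tongs and nut above 0.5 N), for 0.2 s.
2. the nut is brought down into the dish while still in the tongs (underside less than 25 mm above the dish's floor, within 40 mm of its centre) (horizontal distance between nut and dish below 0.04 m and z of nut in the frame of dish below 0.029 m and contact force between tongs and nut above 0.3 N), for 0.1 s.
At the end, for the whole second after the job is handed in: The nut rests in the dish (centre within 45 mm of the dish's centre, no more than 20 mm above the bench); the tongs stand at rest in the holder's pocket, within 12 mm of its centre each way, feet no more than 8 mm above the pocket floor, leaning less than 12 degrees (horizontal distance between nut and dish below 0.045 m and z of nut in the frame of dish below 0.02 m and linear speed of each of nut, tongs below 0.02 m/s and x of tongs in the frame of holder between -0.012 and 0.012 m and y of tongs in the frame of holder between -0.012 and 0.012 m and z of tongs in the frame of holder below 0.013 m and angle between tongs's own z axis and vertical below 0.22 rad and contact force between tongs and nut below 0.1 N); the robot touches nothing.
It fails at once if the gripper's fingers touch the nut (contact force between the fingers and nut above 0.3 N).
It also fails if it takes over 54 s, if anything falls off the work surface, if the arm or the gripper's body presses on something with over 40 N, if the wrist force passes 120 N, or if a joint passes its speed limit or range.

## Working session

There is one attempt and no reset: what is moved stays moved. The work goes in short steps, Python scripts to look and compute and a tool call to move; the robot and the scene stay as the last step left them, time stands still between calls to the robot, and variables do not carry over. Pictures are saved under pics/ and viewed, at most 10 in all, crops included, and the job is handed in when it is done.

Besides the shell and the picture viewer there is one more tool, called after "Emit:" as name([rows], argument=value, ...), one row to a line, values as JSON. step_arm: Moves the arm, as the interface text tells. Its arguments: {"type":"object","properties":{"plan":{"type":"array","items":{"type":"array","items":{"type":"array","items":{"type":"number"}}}},"newtons":{"type":"number"}},"required":["plan"]}

```bash
mkdir -p pics; ls
python3 - <<'E'
from workcell import *
import cv2
print(state()); 
try: print(nose_length())
except Exception as e: print(nose_length)
for n in ("scene","top","wrist"):
    print(n,camera_params(n))
cv2.imwrite("pics/top.png",grab_frame("top")); cv2.imwrite("pics/scene.png",grab_frame("scene"))
E
```

```text
pics
{'time_s': 0.0, 'qpos': array([ 7.33957794e+01,  1.83502082e+01,  8.97062659e+01, -1.24593258e-03,
        7.20430301e+01, -1.14579365e+00]), 'qvel': array([ 0.00999006,  0.01504752, -0.0099474 , -0.01310921,  0.03747004,
        0.01275014]), 'effort': array([-3.00950465e-03, -4.12463737e+01, -2.31971580e+01,  7.25627365e-02,
        4.58649639e-02, -1.45558815e-04]), 'ee_pos': array([153.13164534, 553.75271919, 235.13555636]), 'ee_rot': array([-1.79900492e+02, -8.05403162e-04,  1.64541958e+02]), 'force': array([ 0.14946003, -0.30337711,  0.52811034]), 'torque': array([-0.00658551, -0.0227174 ,  0.01386588]), 'gripper_force': 0.0, 'gripper_width': 91.31503228678403}
22.0
scene {'camera_matrix': array([[457.19927228,   0.        , 316.47484578],
       [  0.        , 457.19927228, 244.29444636],
       [  0.        ,   0.        ,   1.        ]]), 'k1': -0.082121314385366, 'R': array([[-0.8379435 , -0.54574486, -0.0036384 ],
       [-0.24604367,  0.3837125 , -0.89007148],
       [ 0.48714803, -0.7449344 , -0.45580646]]), 't': array([ 589.18003526,   82.83322717, 1246.16095503])}
[... 271 characters left out ...]
50548,  0.01912427, -0.14997058],
       [ 0.14965682, -0.01690706, -0.98859344]]), 't': array([ 316.15394078,  511.89470223, 1197.52543771])}
wrist {'camera_matrix': array([[398.45250992,   0.        , 319.32422438],
       [  0.        , 398.45250992, 241.93210764],
       [  0.        ,   0.        ,   1.        ]]), 'k1': -0.03639594517085241, 'mount': array([[-5.40279427e-04, -9.65773607e-01, -2.59385906e-01,
         7.25823855e+01],
       [ 9.99999808e-01, -6.00904156e-04,  1.54434185e-04,
         9.49425203e-01],
       [-3.05014529e-04, -2.59385773e-01,  9.65773746e-01,
        -1.49045655e+02],
       [ 0.00000000e+00,  0.00000000e+00,  0.00000000e+00,
         1.00000000e+00]])}
```

View pics/top.png

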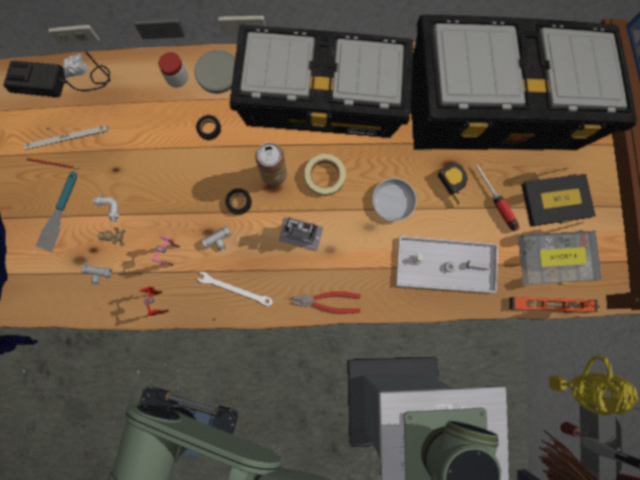

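View pics/scene.png

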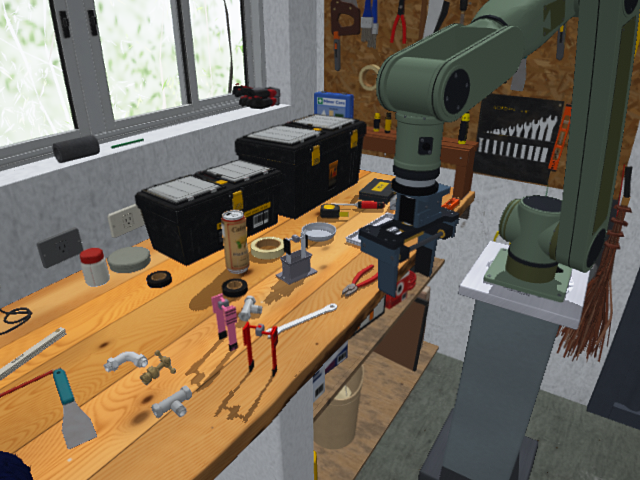

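Top view: the tongs stand in the grey holder at about (300,233). Look-alikes are pink at (163,248) and red at (150,300). The dish is at (393,200); the tape roll (324,175) and lid (215,70) are not it. The tray is at (447,265), with parts at (413,260), (447,267) and (472,265). Next a close crop to check these choices, plus a first localisation.

```bash
cat > h.py <<'E'
from workcell import *
import cv2, numpy as np
from scipy.spatial.transform import Rotation as Ro
def cam(n):
    p=camera_params(n); K=p["camera_matrix"]
    if n!="wrist": return K,p["k1"],p["R"],p["t"]
    s=state(); R=Ro.from_euler("xyz",s["ee_rot"],degrees=True).as_matrix()
    M=p["mount"]; Rc=R@M[:3,:3]; c=R@M[:3,3]+s["ee_pos"]
    return K,p["k1"],Rc.T,-Rc.T@c
def pix2w(c,uv,z):
    K,k,R,t=c
    m=cv2.undistortPoints(np.array([[uv]],float),K,np.array([k,0,0,0]))[0,0]
    d=R.T@np.array([*m,1]); o=-R.T@t
    return o+d*(z-o[2])/d[2]
def w2pix(c,X):
    K,k,R,t=c
    return cv2.projectPoints(np.array(X,float).reshape(-1,3),cv2.Rodrigues(R)[0],t,K,np.array([k,0,0,0]))[0][:,0]
E
python3 - <<'E'
from h import *
im=cv2.imread("pics/top.png")
a=cv2.resize(im[210:260,265:340],None,fx=5.2,fy=5.2,interpolation=3)
b=cv2.resize(im[230:298,390:505],None,fx=6.5,fy=6.5,interpolation=3)
o=np.zeros((a.shape[0]*0+b.shape[0],800,3),np.uint8); 
b=cv2.resize(b,(600,355)); a=cv2.resize(a,(390,260)); o=np.zeros((600,800,3),np.uint8)
sc=cv2.imread("pics/scene.png"); s=cv2.resize(sc[220:290,265:345],(280,245),interpolation=3)
o[:355,:600]=b;o[340:600,:390]=a;o[355:600,400:680]=s
cv2.imwrite("pics/c.png",o)
c=cam("top")
for n,uv,z in [("holder",(300,233),60),("dishrim",(393,200),22),("cap?",(413,260),10),("nut?",(447,267),15),("bolt",(472,265),15)]+[("tray",p,15) for p in [(399,237),(497,243),(496,293),(397,288)]]:
    print(n,pix2w(c,uv,z).round())
E
```

```text
holder [537. 343.  60.]
dishrim [623. 109.  22.]
cap? [472.  64.  10.]
nut? [452. -20.  15.]
bolt [456. -85.  15.]
tray [530.  97.  15.]
tray [ 510. -154.   15.]
tray [ 384. -142.   15.]
tray [403. 108.  15.]
```

View pics/c.png

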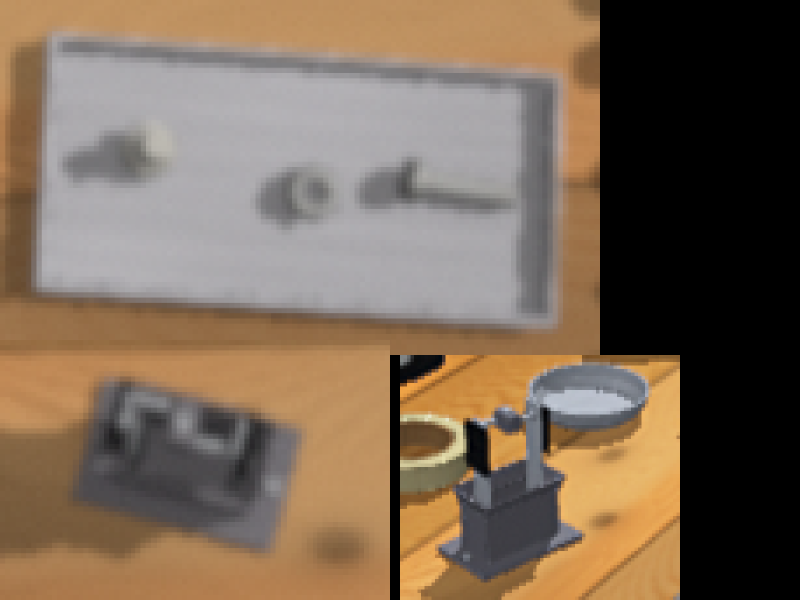

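The crop shows: (a) tongs with black pads and grey bridge in the holder, yaw about -15°; (b) in the tray, left to right, the cap, the hexagon nut with its hole at about (450,267), and the bolt. Next I move above the holder.

Emit:
step_arm([
  [[-5, -1.2, 0, 0, 1], [-10, -2.4, 0, 0, 1], [-16, -3.8, 0, 0, 1], [-22, -5.2, 0, 0, 1], [-28, -6.6, 0, 0, 1], [-34, -8, 0, 0, 1], [-39, -9.2, 0, 0, 1], [-42.6, -10.1, 0, 0, 1], [-42.6, -10.1, 0, 0, 1], [-42.6, -10.1, 0, 0, 1]],
])

```text
time_s: 1.35
ee_pos: [536.3, 343.4, 235.4]
ee_rot: [-180.0, -0.1, 164.5]
force: [0.3, 0.8, -0.1]
gripper_width: 91.3
gripper_force: 0.0
```

Run:
```python
from h import *
s=state(); print(s["ee_pos"],s["ee_rot"],s["time_s"],s["force"]); c=cam("wrist"); np.savez("pics/c1.npz",K=c[0],k=c[1],R=c[2],t=c[3])
cv2.imwrite("pics/w1.png",grab_frame("wrist"))
```

```text
[536.25646299 343.41775243 235.42427251] [-1.79966589e+02 -8.22404098e-02  1.64533713e+02] 1.35 [ 0.30558288  0.76246622 -0.13897776]
```

View pics/w1.png

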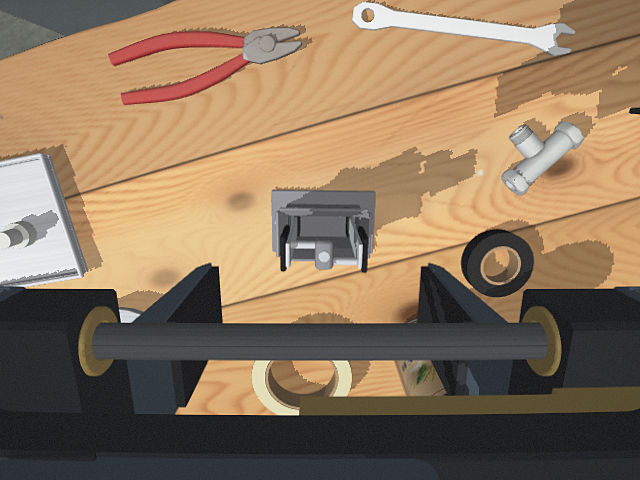

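The wrist view shows the tongs in the holder: pads at about (283,250) and (365,250), bridge at (324,258), holder foot edge from (272,191) to (376,192). The yaw is already well aligned. Overlaying a model will refine the pose.

Run:
```python
from h import *
d=np.load("pics/c1.npz"); c=(d["K"],float(d["k"]),d["R"],d["t"])
for n,uv,z in [("foot L",(272,191),5),("foot R",(376,192),5),("padL",(283,270),115),("padR",(365,270),115),("bridge",(324,269),117)]: print(n,pix2w(c,uv,z).round(1))
# trial: centre from pads/y and bridge
th=np.radians(-15.5)
ax=np.array([np.cos(th),np.sin(th)]); ay=np.array([-ax[1],ax[0]])
im=cv2.imread("pics/w1.png")
L=pix2w(c,(272,191),5);Rr=pix2w(c,(376,192),5)
print("footlen",np.linalg.norm(L-Rr),"yaw",np.degrees(np.arctan2((Rr-L)[1],(Rr-L)[0]))-90)
ctr=(L+Rr)[:2]/2+31*ax; print("centre from foot",ctr, "ax",ax)
p1=(pix2w(c,(283,270),115)+pix2w(c,(365,270),115))[:2]/2-13*ax; print("from pads",p1)
big=cv2.resize(im[170:300,240:410],None,fx=4.5,fy=4.5,interpolation=3)
def dr(cc,pts,z,col):
    P=[np.r_[cc+a*ax+b*ay,z] for a,b in pts]; q=(w2pix(c,P)-[240,170])*4.5
    cv2.polylines(big,[q.astype(int)],True,col,1)
box=lambda a,b:[(-a,-b),(a,-b),(a,b),(-a,b)]
dr(ctr,box(31,50),5,(0,255,0)); dr(ctr,box(21,38),58,(0,255,255)); dr(ctr,box(13,31),115,(0,0,255)); dr(p1,box(13,31),115,(255,0,255))
cv2.imwrite("pics/w1b.png",big)
```

```text
foot L [503.9 306.4   5. ]
foot R [531.3 401.9   5. ]
padL [549.2 313.9 115. ]
padR [564.8 370.3 115. ]
bridge [555.6 342.4 117. ]
footlen 99.31523583571878 yaw -16.040988034059026
centre from foot [547.47150422 345.88541704] ax [ 0.96363045 -0.26723838]
from pads [544.49093562 345.55945148]
```

View pics/w1b.png

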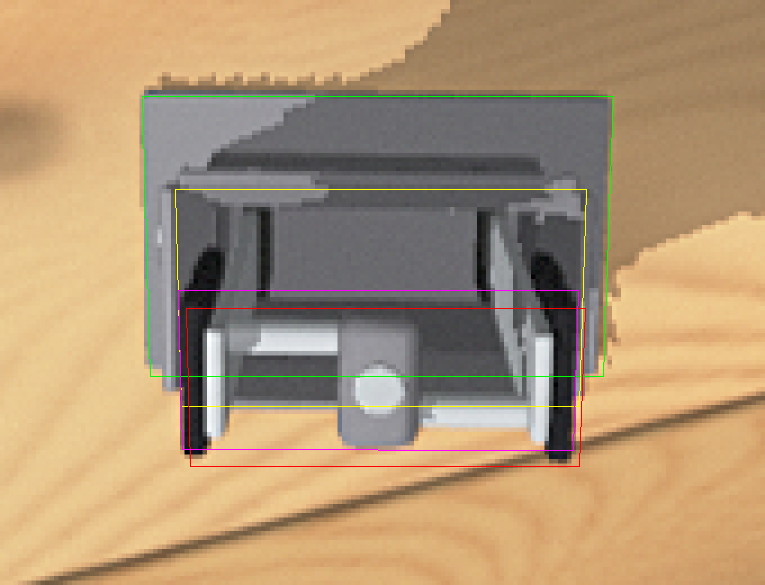

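Pads and bridge agree with the model: tongs centre ≈ (545,346), holder within 2 mm of it. Sizes check out, with a foot length of 99 mm against 100 mm. Descending and gripping to about 53 mm.

Emit:
step_arm([
  [[-0.8, 0.5, 1, 0, 1], [-0.8, 0.5, 4, 0, 1], [-0.8, 0.5, 8, 0, 1], [-0.8, 0.5, 11, 0, 1], [-0.8, 0.5, 13, 0, 1], [-0.8, 0.5, 13.7, 0, 1], [-0.8, 0.5, 13.7, 0, 1], [-0.8, 0.5, 13.7, 0, 0.75], [-0.8, 0.5, 13.7, 0, 0.65], [-0.8, 0.5, 13.7, 0, 0.58], [-0.8, 0.5, 13.7, 0, 0.58], [-0.8, 0.5, 13.7, 0, 0.58], [-0.8, 0.5, 13.7, 0, 0.58], [-0.8, 0.5, 13.7, 0, 0.58]],
], newtons=20)

```text
time_s: 3.15
ee_pos: [546.3, 346.4, 99.4]
ee_rot: [179.9, 0.0, 164.5]
force: [-0.9, 1.7, 3.6]
gripper_width: 52.9
gripper_force: 6.8
```

Emit:
step_arm([
  [[0, 0, -1, 0, 0.58], [0, 0, -3, 0, 0.58], [0, 0, -6, 0, 0.58], [0, 0, -9.5, 0, 0.58], [0, 0, -12, 0, 0.58], [0, 0, -13, 0, 0.58], [-0.4, -2, -13, 0, 0.58], [-1.2, -6, -13, 0, 0.58], [-2.1, -11, -13, 0, 0.58], [-3.1, -16, -13, 0, 0.58], [-4, -21, -13, 0, 0.58], [-5, -26, -13, 0, 0.58], [-6, -31, -13, 0, 0.58], [-6.8, -35, -13, 0, 0.58], [-7.2, -37.5, -13, 0, 0.58], [-7.4, -38.4, -13, 0, 0.58], [-7.4, -38.4, -13, 0, 0.58], [-7.4, -38.4, -13, 0, 0.58]],
])

```text
time_s: 5.4
ee_pos: [514.7, -43.1, 228.6]
ee_rot: [180.0, -0.0, 164.6]
force: [0.0, 0.4, -2.1]
gripper_width: 53.0
gripper_force: 5.6
```

Run:
```python
from h import *
s=state(); print(s["ee_pos"],s["ee_rot"],s["gripper_force"],s["gripper_width"]); c=cam("wrist"); np.savez("pics/c2.npz",K=c[0],k=c[1],R=c[2],t=c[3])
im=grab_frame("wrist"); cv2.imwrite("pics/w2full.png",im)
p=w2pix(c,[452,-27,15])[0]; print(p)
u,v=p.astype(int)
o=np.zeros((480,800,3),np.uint8); o[:360,:480]=cv2.resize(im,(480,360))
b=im[max(v-40,0):v+40,u-40:u+40]; b=cv2.resize(b,(320,320),interpolation=3); o[:320,480:]=b
print("crop origin",u-40,max(v-40,0)); cv2.imwrite("pics/w2.png",o)
```

```text
[514.72915099 -43.07652406 228.59406615] [ 1.79979525e+02 -4.84278350e-02  1.64587325e+02] 5.608928203582764 52.97104109351981
[316.72269593 144.51728446]
crop origin 276 104
```

View pics/w2.png

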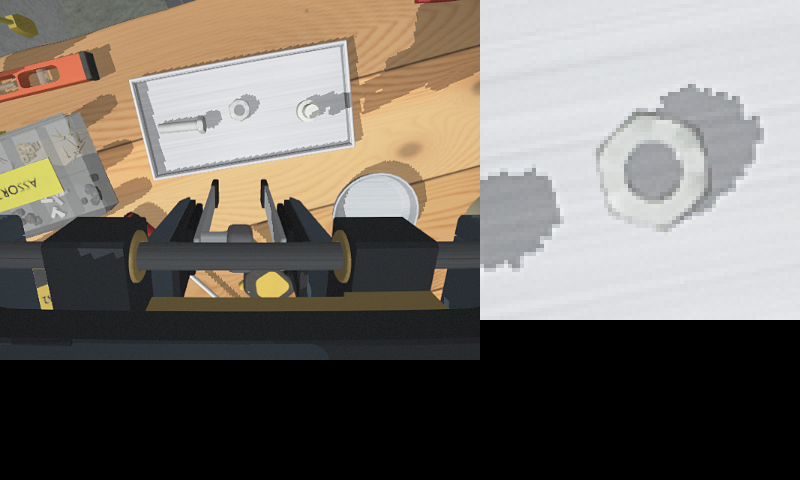

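The nut's hexagon is at about (319.5,147), with bolt and cap well clear and the jaws at (287,243) and (352,243). I'll fit the hexagon and the dish circle numerically.

```bash
cat >> h.py <<'E'
from scipy.ndimage import map_coordinates as mc
def score(c,im,mk,p,z,e=1.2):
    # mean |intensity step| across outline mk(p,scale) at height z
    o=[]
    for sc in (-e,e):
        xy=mk(p,sc); q=w2pix(c,np.c_[xy,np.full(len(xy),z)]); o.append(mc(im,[q[:,1],q[:,0]],order=1))
    return np.abs(o[1]-o[0]).mean()
def hexo(p,e):
    x,y,a=p; t=np.linspace(0,2*np.pi,120,endpoint=False); r=(12+e)/np.cos((t+np.pi/6)%(np.pi/3)-np.pi/6)
    return np.c_[x+r*np.cos(t+a),y+r*np.sin(t+a)]
def circ(r):
    t=np.linspace(0,2*np.pi,180,endpoint=False)
    return lambda p,e: np.c_[p[0]+(r+e)*np.cos(t),p[1]+(r+e)*np.sin(t)]
E
python3 - <<'E'
from h import *
from itertools import product
d=np.load("pics/c2.npz"); c=(d["K"],float(d["k"]),d["R"],d["t"])
im=cv2.GaussianBlur(cv2.imread("pics/w2full.png"),(0,0),.7).max(2).astype(float)
x0=pix2w(c,(319.5,146.8),15); print("nut px->",x0)
A=np.radians(np.arange(0,60,3))
r=sorted([(score(c,im,hexo,(x0[0]+a,x0[1]+b,t),15),a,b,np.degrees(t)) for a,b,t in product(np.arange(-4,4.1,1),np.arange(-4,4.1,1),A)])[::-1][:6]
for q in r: print(np.round(q,1))
t=cam("top"); im=cv2.GaussianBlur(cv2.imread("pics/top.png"),(0,0),.7).max(2).astype(float)
r=sorted([(score(t,im,circ(56),(623+a,109+b),22,3),623+a,109+b) for a,b in product(np.arange(-12,13,2),repeat=2)])[::-1][:4]
for q in r: print(np.round(q,1))
r=sorted([(score(t,im,circ(41),(623+a,109+b),4,3),623+a,109+b) for a,b in product(np.arange(-12,13,2),repeat=2)])[::-1][:4]
for q in r: print("in",np.round(q,1))
for uv in [(287,243),(352,243)]: 
    s=Ro.from_euler("xyz",state()["ee_rot"],degrees=True).as_matrix().T@(pix2w(c,uv,228.6-94.4)-state()["ee_pos"]); print("jaw tool",s)
E
```

```text
nut px-> [454.5608901 -25.1536705  15.       ]
[30.5 -1.  -2.  24. ]
[30.4 -1.  -2.  21. ]
[30.2 -1.  -2.  27. ]
[29.8 -1.  -2.  18. ]
[29.6 -1.  -2.  30. ]
[29. -1. -1. 27.]
[ 34. 625. 109.]
[ 33.6 623.  109. ]
[ 33.4 625.  107. ]
[ 33.1 623.  107. ]
in [ 21.1 623.  113. ]
in [ 20.8 625.  113. ]
in [ 20.7 621.  113. ]
in [ 20.1 627.  113. ]
jaw tool [  6.65307219 -19.60869229  94.49052   ]
jaw tool [ 6.60746183 21.55164484 94.50191987]
```

Nut ≈ (454,-26), hex yaw ≈ 23.5° mod 60, dish ≈ (624,109). I turn by −0.155 rad, move above the nut, and look from close by.

Emit:
step_arm([
  [[1, 0, 0, -0.03, 0.58], [3, 0, 0, -0.08, 0.58], [5, 0, 1, -0.13, 0.59], [6.1, 0, 3, -0.155, 0.6], [6.3, 0, 5.5, -0.155, 0.6], [6.3, 0, 7.6, -0.155, 0.6], [6.3, 0, 8.4, -0.155, 0.6], [6.3, 0, 8.4, -0.155, 0.6], [6.3, 0, 8.4, -0.155, 0.6]],
])

```text
time_s: 6.58
ee_pos: [454.9, -26.9, 145.8]
ee_rot: [180.0, 0.1, 173.4]
force: [0.0, -0.2, -1.6]
gripper_width: 54.7
gripper_force: 5.5
```

Run:
```python
from h import *
s=state(); print(s["ee_pos"],s["ee_rot"],s["gripper_force"],s["gripper_width"]); c=cam("wrist"); np.savez("pics/c3.npz",K=c[0],k=c[1],R=c[2],t=c[3])
im=grab_frame("wrist"); cv2.imwrite("pics/w3full.png",im)
q=w2pix(c,[[454,-26.5,15],[454,-26.5,3]]);print(q)
b=im[130:290,220:420]; big=cv2.resize(b,(800,640),interpolation=3)
h=w2pix(c,np.c_[hexo((453.8,-26.5,np.radians(23.5)),0),np.full(120,15)])
cv2.polylines(big,[((h-[220,130])*4).astype(int)],True,(0,0,255),1)
cv2.imwrite("pics/w3.png",big[:600])
```

```text
[454.86209233 -26.93927125 145.76036166] [1.79991010e+02 1.02892748e-01 1.73448264e+02] 5.472816824913025 54.73466406507701
[[318.50377053 236.78256322]
 [318.52734853 232.82297562]]
```

View pics/w3.png

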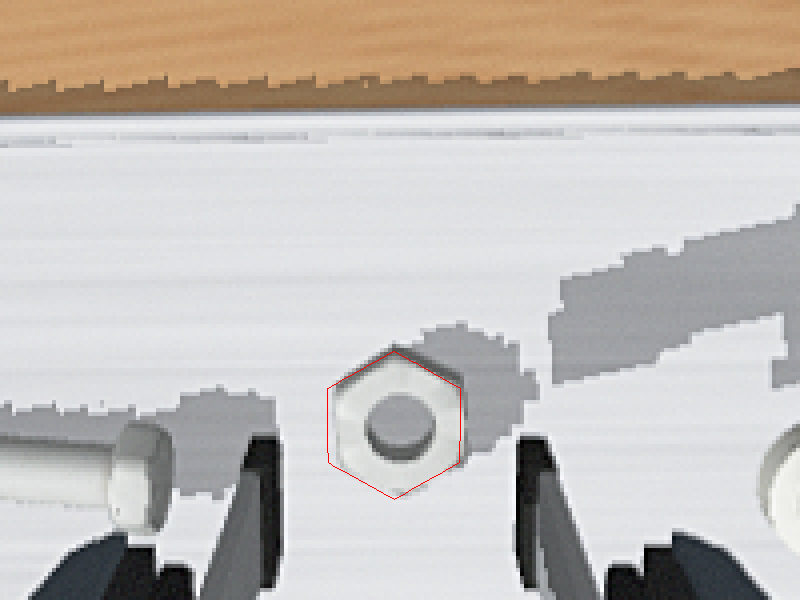

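The jaws straddle the nut with its flats facing them; the hexagon model matches within 1 mm and the jaw centre is at pixel column 320, against the nut's 319.8. Descending and squeezing.

Emit:
step_arm([
  [[0, 0, 1, 0, 0.6], [0, 0, 2.5, 0, 0.6], [0, 0, 3.8, 0, 0.6], [0, 0, 4.5, 0, 0.6], [0, 0, 4.7, 0, 0.6], [0, 0, 4.7, 0, 0.6], [0, 0, 4.7, 0, 0.52], [0, 0, 4.7, 0, 0.46], [0, 0, 4.7, 0, 0.38], [0, 0, 4.7, 0, 0.35], [0, 0, 4.7, 0, 0.35], [0, 0, 4.7, 0, 0.35], [0, 0, 4.7, 0, 0.35]],
], newtons=25)

```text
time_s: 8.25
ee_pos: [454.5, -27.0, 98.2]
ee_rot: [180.0, 0.0, 173.4]
force: [-0.9, 0.1, 2.9]
gripper_width: 41.2
gripper_force: 25.0
```

Emit:
step_arm([
  [[0, 0, -0.6, 0, 0.35], [0, 0, -2, 0, 0.35], [0, 0, -4.5, 0, 0.35], [0, 0, -6.3, 0, 0.35], [0, 0, -7, 0, 0.35], [-1, 1, -7, 0, 0.35], [-3, 3, -7, 0, 0.35], [-6, 6, -7, 0, 0.35], [-9, 9.1, -7, 0, 0.35], [-12, 12.2, -7, 0, 0.35], [-14.3, 14.5, -7, 0, 0.35], [-15.3, 15.5, -7, 0, 0.35], [-15.3, 15.5, -7, 0, 0.35], [-15.3, 15.5, -7, 0, 0.35]],
])

```text
time_s: 10.0
ee_pos: [622.9, 108.7, 167.6]
ee_rot: [-180.0, -0.1, 173.4]
force: [-0.0, 0.5, -2.5]
gripper_width: 41.3
gripper_force: 25.0
```

Run:
```python
from h import *
s=state(); print(s["ee_pos"],s["ee_rot"],s["gripper_force"],s["gripper_width"]); c=cam("wrist")
im=grab_frame("wrist"); cv2.imwrite("pics/w4full.png",im)
for r,z in ((56,22),(41,4)):
    h=w2pix(c,np.c_[circ(r)((624,109),0),np.full(180,z)]); cv2.polylines(im,[h.astype(int)],True,(0,0,255),1)
cv2.imwrite("pics/w4.png",im)
```

```text
[622.88217948 108.74353166 167.58073867] [-1.79958135e+02 -9.92527530e-02  1.73397488e+02] 24.992852210998535 41.250970625313364
```

View pics/w4.png

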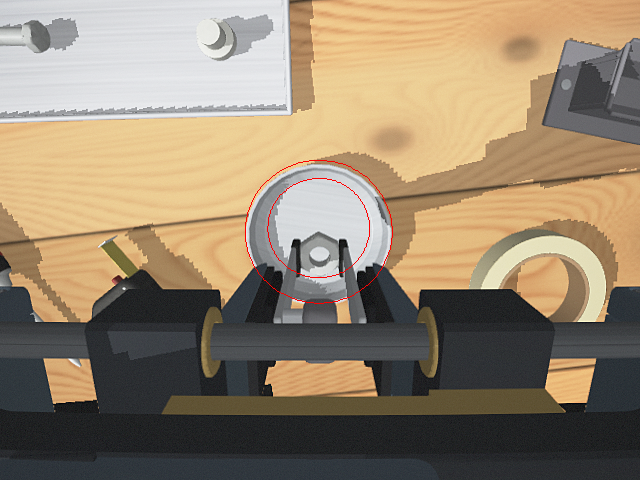

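The nut is between the jaws at (319,253), and the dish matches the model circle within a few mm. Lowering, holding briefly, releasing and lifting.

Emit:
step_arm([
  [[-0.2, 0, 1, 0, 0.35], [-0.2, 0, 3, 0, 0.35], [-0.2, 0, 5, 0, 0.35], [-0.2, 0, 6.2, 0, 0.35], [-0.2, 0, 6.6, 0, 0.35], [-0.2, 0, 6.7, 0, 0.35], [-0.2, 0, 6.7, 0, 0.35], [-0.2, 0, 6.7, 0, 0.35], [-0.2, 0, 6.7, 0, 0.47], [-0.2, 0, 6.7, 0, 0.52], [-0.2, 0, 6.7, 0, 0.56], [-0.2, 0, 6.7, 0, 0.58], [-0.2, 0, 6.7, 0, 0.58], [-0.2, 0, 6.7, 0, 0.58], [-0.2, 0, 5.7, 0, 0.58], [-0.2, 0, 3.5, 0, 0.58], [-0.2, 0, 0, 0, 0.58], [-0.2, 0, -3.5, 0, 0.58], [-0.2, 0, -6, 0, 0.58], [-0.2, 0, -6.2, 0, 0.58]],
], newtons=20)

```text
time_s: 12.55
ee_pos: [627.1, 109.4, 232.8]
ee_rot: [179.9, 0.3, 173.4]
force: [0.1, -0.1, -2.0]
gripper_width: 52.7
gripper_force: 5.6
```

Emit:
step_arm([
  [[0.6, 1.2, 0, 0, 0.58], [2, 4.5, 0, 0.03, 0.58], [4.2, 9, 0, 0.07, 0.58], [6.5, 14, 0, 0.11, 0.58], [8.7, 19, 0, 0.14, 0.58], [10.1, 21.9, 0, 0.155, 0.58], [10.5, 22.7, 0, 0.155, 0.58], [10.5, 22.7, 0, 0.155, 0.58], [10.5, 22.7, 0, 0.155, 0.58]],
])

```text
time_s: 13.68
ee_pos: [547.8, 345.6, 229.5]
ee_rot: [-179.9, -0.0, 164.5]
force: [0.2, -0.9, -1.7]
gripper_width: 52.7
gripper_force: 5.6
```

Run:
```python
from h import *
s=state(); print(s["ee_pos"],s["ee_rot"],s["gripper_force"],s["gripper_width"]); c=cam("wrist"); np.savez("pics/c5.npz",K=c[0],k=c[1],R=c[2],t=c[3])
im=grab_frame("wrist")
b=im[150:290,240:410]; big=cv2.resize(b,None,fx=4,fy=4,interpolation=3)
top=grab_frame("top")[165:235,355:435]
o=np.zeros((560,800,3),np.uint8); o[:,:680]=big; o[:105,680:]=cv2.resize(top,(120,105)); 
cv2.imwrite("pics/w5.png",o)
```

```text
[547.83906343 345.61593583 229.49350328] [-1.79938329e+02 -1.92474767e-02  1.64487972e+02] 5.608913227915764 52.71229544114613
```

View pics/w5.png

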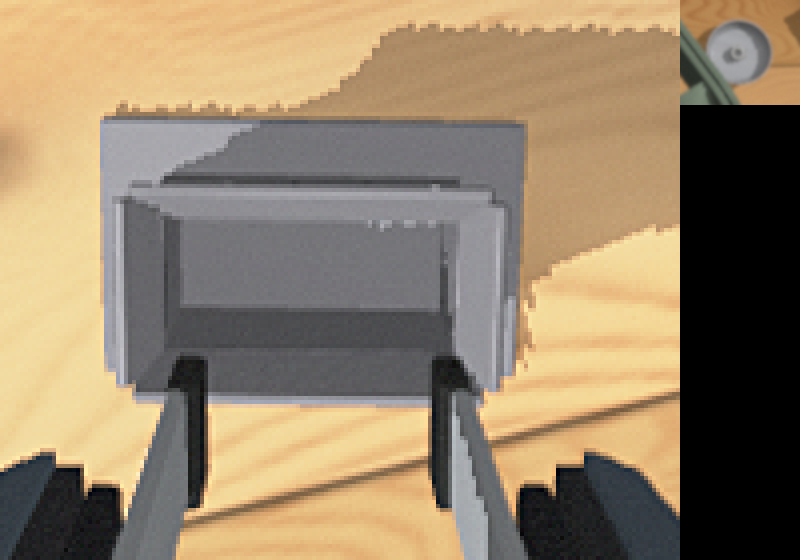

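The pocket is clear below the jaws, at roughly (310,280) in the crop. The top inset shows the nut lying in the dish. Computing the remaining offset to the pocket.

Run:
```python
from h import *
d=np.load("pics/c5.npz"); c=(d["K"],float(d["k"]),d["R"],d["t"])
s=state(); R=Ro.from_euler("xyz",s["ee_rot"],degrees=True).as_matrix()
T=lambda u,v,z:(R.T@(pix2w(c,(240+u/4,150+v/4),z)-s["ee_pos"])).round(1)
for n,a in dict(mouthN=(310,185,58),mouthF=(310,403,58),mouthL=(118,290,58),mouthR=(504,290,58),footL=(101,118,5),footR=(526,122,5),floorN=(310,219,45),pocketL=(163,217,45),pocketR=(457,217,45),jawL=(207,358,135.1),jawR=(433,358,135.1)).items(): print(n,T(*a))
```

```text
mouthN [ 25.   -0.6 171.9]
mouthF [-20.8  -0.7 171.9]
mouthL [  3.3 -40.1 171.9]
mouthR [  3.4  39.3 171.9]
footL [ 32.9 -49.6 224.9]
footR [ 32.   49.5 224.9]
floorN [ 15.9  -0.7 184.9]
pocketL [ 16.3 -31.8 184.9]
pocketR [ 16.3  30.4 184.9]
jawL [  9.1 -16.5  94.8]
jawR [ 9.1 19.2 94.8]
```

Emit:
step_arm([
  [[0.2, -0.15, 0, 0, 0.58], [0.2, -0.15, 2, 0, 0.58], [0.2, -0.15, 5, 0, 0.58], [0.2, -0.15, 7, 0, 0.58], [0.2, -0.15, 8.5, 0, 0.58], [0.2, -0.15, 10, 0, 0.58], [0.2, -0.15, 11.2, 0, 0.58], [0.2, -0.15, 12.2, 0, 0.58], [0.2, -0.15, 12.8, 0, 0.58], [0.2, -0.15, 12.9, 0, 0.58], [0.2, -0.15, 12.9, 0, 0.58], [0.2, -0.15, 12.9, 0, 0.58]],
])

```text
time_s: 15.28
ee_pos: [545.6, 346.0, 101.5]
ee_rot: [180.0, 0.0, 164.5]
force: [-0.7, -0.3, -2.1]
gripper_width: 53.1
gripper_force: 5.6
```

Emit:
step_arm([
  [[0, 0, 0.1, 0, 0.58], [0, 0, 0.2, 0, 0.58], [0, 0, 0.2, 0, 0.58], [0, 0, 0.2, 0, 0.58], [0, 0, 0.2, 0, 0.64], [0, 0, 0.2, 0, 0.69], [0, 0, 0.2, 0, 0.8], [0, 0, 0.2, 0, 1], [0, 0, 0.2, 0, 1], [0, 0, 0.2, 0, 1], [0, 0, -1, 0, 1], [0, 0, -4, 0, 1], [0, 0, -9, 0, 1], [0, 0, -13, 0, 1], [0, 0, -14, 0, 1], [0, 0, -14, 0, 1], [0, 0, -14, 0, 1]],
])

```text
time_s: 17.4
ee_pos: [544.6, 345.3, 239.0]
ee_rot: [-179.9, -0.1, 164.5]
force: [-0.5, -0.1, -0.3]
gripper_width: 91.0
gripper_force: 0.0
```

Run:
```python
from h import *
s=state(); print(s["ee_pos"],s["force"],s["time_s"])
im=grab_frame("wrist"); t=grab_frame("top")[165:235,355:435]; sc=grab_frame("scene")[210:290,255:345]
o=np.zeros((600,800,3),np.uint8); o[:480,:560]=cv2.resize(im[170:290,250:390],(560,480)); o[:210,560:]=cv2.resize(t,(240,210)); o[220:433,560:]=cv2.resize(sc,(240,213))
cv2.imwrite("pics/w6.png",o)
```

```text
[544.55700973 345.32511072 238.99486002] [-0.48251287 -0.05830429 -0.25366994] 17.4
```

View pics/w6.png

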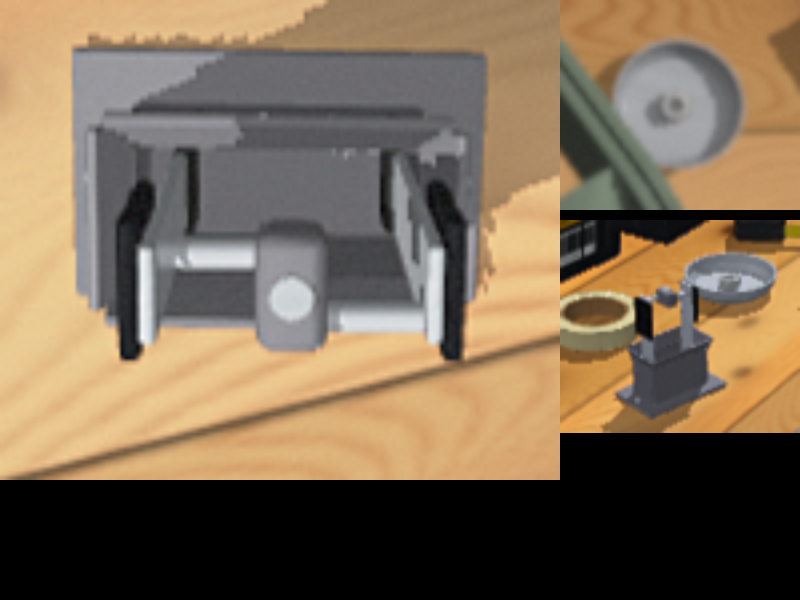

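The tongs stand upright and seated in the holder, bridge at about (290,290) in the crop. The nut lies in the dish, and the gripper is clear of everything.

```bash
python3 -c "from workcell import *; print(job_done())"
```

```text
the job is handed in; nothing more can be done
None
```

The nut is in the dish and the tongs are back upright in their holder; I handed the job in at about 17.5 s on the robot's clock, but the hand-in returned no verdict.

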